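Snap the gauge case shut and add it to the stack

TASK

The open gauge case stands on the pan of the letter scale, which gives under load. Close its lid and press it down gently at its front edge until both catches snap and it is fully shut. Then pick the shut case up and set it squarely on top of the stack of two like cases, with its edges in line with theirs (either way round), and let go. Leave the lower cases, the calculator and the roll of tape where they are.

Things in the scene. Friction and masses are not known exactly. Their poses are not given: they have to be found in the camera images.
- case: open gauge case, loose, about 0.65 kg: lower half 62 (x) x 170 (y) x 30 mm, 44 mm high when shut. Origin: centre of its underside, z up. Lid hinge along y at x=+29, z=30 mm. Two catches on the front (-x) long side at y=-55 and +55 mm stand out 7 mm; the front is bare between them. Grasp the lower half across its 62 mm width near y=0.
- case_lid (a joint): lid opening angle, rad: 0 shut, 1.57 upright, 1.9 widest. The stiff hinge holds it where it is left. At about 0.1 rad the lid comes to rest on two sprung catches and looks nearly shut; some 14 to 20 N near the front edge snaps it past them, in the last 3 mm of travel; they then hold it at 0. More than 50 N forces it.
- lid_panel: the lid itself: 56 mm deep by 164 mm long by 14 mm thick. Origin on the hinge line, at mid length; when shut its axes are those of the case; it reaches from x = -57 to -1 mm and z = 0 to 14 mm (z = 14 mm is the flat outer face).
- lid_front (a point): middle of the lid's free front edge, on its outer face (57 mm from the hinge line, 14 mm above it when shut); moves with the lid
- lid_hinge (a point): middle of the lid's hinge line, on the case; x, y, z as the case's
- scale: letter scale fixed to the worktop, 150 x 190 mm; origin on its underside, 10 mm behind (+x of) the body's middle. Its steel pan (104 x 184 x 4 mm, centred 12 mm behind the origin, +x) has its top at z = 50 mm when empty and sinks on a spring under load, by up to 14 mm. The open case stands on the pan.
- column_lower: lower case of the stack: a loose shut case of the same shape (62 x 170 x 44 mm, y is the long way), 0.8 kg, standing on the worktop; origin at the centre of its underside, z up
- column_upper: upper case of the stack: as the lower one, 0.7 kg, lying squarely on it; origin at the centre of its underside; its flat top (56 x 164 mm) is 44 mm above the origin
- calculator: a loose pocket calculator, 138 x 78 x 12 mm, lying between the open case and the stack; origin at the centre of its underside; leave alone
- masking_roll: a loose roll of masking tape, 92 mm across, 25 mm high, lying flat at the back; origin at the centre of its underside; leave alone

How it is judged:
By the outcome, as a careful person would: the job done as asked, in the order asked, and still so for the second after the job is handed in, with the robot touching nothing.
It also fails if it takes over 58 s, if anything falls off the work surface, if the arm or the gripper's body presses on something with over 40 N, if the wrist force passes 120 N, or if a joint passes its speed limit or range.

ROBOT

A 6-joint arm with a two-finger parallel gripper is mounted at the origin on a cart in front of the work surface, level with it; the furniture and walls round the work are solid. World frame = base frame: x ahead of the robot, y to its left, z up, the work surface at z = 0. Lengths are in m, angles in rad, forces in N, time in s.
With the tool pointing down it reaches from about 0.275 to 0.75 m from the base axis. Payload 10.2 kg.
Tool frame: the origin (TCP) lies at the very end of the fingers, on their centre line; the grasp point (between the pads) lies 19 mm behind it; z points along the fingers, y is the line along which they close (so a half turn about z gives the same grasp; the last joint's range is limited). The gripper opens to 85 mm and grips with 20 to 120 N. Pads are 22 mm wide; open, the fingers measure 114 mm over their backs; the gripper's body (76 mm by 85 mm) begins 54 mm behind the grasp point. The pads swing forward as they close: fully open they stand 13 mm farther back than shut.
Start: joints at [0.896, 0.313, 1.498, -0, 1.331, -0.223], TCP at [0.229, 0.472, 0.231] pointing down, gripper open.
Joint ranges: [-2.94, 2.94], [-0.97, 2.17], [0.19, 2.56], [-1.23, 4.37], [0.02, 3.11], [-2.88, 2.88]. Speed limits (rad/s): [2.39, 2.39, 3.01, 3.14, 3.14, 3.14].

INTERFACE

Orientations are given as a rotation vector (axis times angle).
In Python, from plant import r gives the robot as it stands.
- The arm moves only by the tool carry_out, never from a script. Its argument "motion" is a list of rows, each a list of 2 entries, a list of its own where there are three numbers: the shift along the world's x, y, z in units of 25 mm (1.0 is 25 mm), then the turn about the world's z in rad. In form: [[[x, y, z], twist], ...]. A call has 1 to 12 rows; each row is the pose to reach, as a shift and turn from the pose commanded when the call began; what a row does not reach only later rows make up. A row lasts 1/10 s, in which the tool goes at most 50 mm and 8.59 degrees, less where a joint would pass 70% of its speed; a pose out of reach is approached as far as the arm can. A call with a gripper value outside its range is refused whole. "hand" is the finger opening in mm, from 0 to 85.4, set as the call begins (left out, the last holds). The fingers move at their own pace and stop on an object; "squeeze" is the grip in N (left out, the last holds). Time passes only in rows, so rows that repeat a pose let the fingers close. It gives the time, the measured TCP pose, the force and the opening at its end, in the units of the state.
- r.state(): the state, without advancing time (a new reading comes with each control period).
- r.snapshot(name): name is "scene" or "top" or "wrist"; returns a dict with "img" (400x640x3 uint8, blue, green, red), "range_z" (400x640 float32, m along the optical axis (not along the pixel's ray), 0 where there is no reading), "fx", "fy", "cx", "cy" (pixels), "extrinsics" (4x4, takes a point from camera to world coordinates). Camera axes: x right, y down, z forward; pixel columns grow to the right and rows downward; lengths in m; the calibration is good to about 2 mm. A picture is of the moment at which its call begins.
- r.hand_in(): hands the job in, once; it reports no verdict.
The state is a dict: "time": time; "joint_positions": joint angles; "joint_vel": joint speeds; "joint_torque": joint torques, N m; "eef_pos": TCP position; "orientation": TCP orientation; "force": force on the tool from outside, world axes, zero at the start; "torque": the same for the moment, N m; "width": opening from 0.0 (shut) to 1.0 (fully open).
Only numpy, scipy, OpenCV 4.12 (cv2) and the standard library are available. Lean on these libraries where they do the work, as an engineer would, in place of code of your own. Each camera call takes 0.05 s, during which the arm holds its last target. There are 200 camera calls.

## Working session

There is one attempt and no reset: what is moved stays moved. The work goes in short steps, Python scripts to look and compute and a tool call to move; the robot and the scene stay as the last step left them, time stands still between calls to the robot, and variables do not carry over. Pictures are saved under pics/ and viewed, on a budget of 10 in all, crops included, one or two more only if the job needs it, and the job is handed in when it is done.

Besides the shell and the picture viewer there is one more tool, called after ">>>" by a JSON object that holds its "api" and its "payload". carry_out: Moves the arm, as the interface text tells. Its arguments: {"type":"object","properties":{"motion":{"type":"array"},"hand":{"type":"number"},"squeeze":{"type":"number"}},"required":["motion"]}

```bash
mkdir -p pics; ls; cat > h.py <<'E'
import numpy as np, cv2
from plant import r
def snap(n):
    s=r.snapshot(n); return s
def cloud(s):
    z=s["range_z"]; v,u=np.indices(z.shape)
    p=np.stack([(u-s["cx"])/s["fx"]*z,(v-s["cy"])/s["fy"]*z,z],-1)
    E=np.array(s["extrinsics"]); w=p@E[:3,:3].T+E[:3,3]; w[z==0]=np.nan
    return w
E
python3 - <<'E'
from h import *
print(r.state())
for n in("top","scene"):
    s=snap(n); cv2.imwrite(f"pics/{n}0.png",s["img"]); np.save(f"{n}0.npy",cloud(s)); E=np.array(s["extrinsics"]); print(n,E.round(3).tolist(),s["fx"])
E
```

```text
pics
{'time': 0.0, 'joint_positions': array([ 8.95588842e-01,  3.13472182e-01,  1.49844707e+00, -1.13189161e-05,
        1.33101279e+00, -2.23417837e-01]), 'joint_vel': array([-3.09739424e-04, -6.82203508e-04, -2.83046767e-04, -4.52865415e-05,
       -1.54037376e-04,  1.68466807e-04]), 'joint_torque': array([ 1.52886667e-03, -4.12260783e+01, -2.59748000e+01,  1.62036123e-06,
        4.02061254e-03, -5.27951272e-06]), 'eef_pos': array([0.22905536, 0.47210337, 0.23071997]), 'orientation': array([-7.03517003e-01, -3.06122065e+00,  1.90224455e-03]), 'force': array([-0.63962371, -0.00705706, -0.08506025]), 'torque': array([-0.00318331,  0.04030468,  0.02927208]), 'width': 1.0015951297984975}
top [[0.002, -0.994, 0.108, 0.514], [-1.0, -0.002, 0.004, -0.021], [-0.004, -0.108, -0.994, 1.227], [0.0, 0.0, 0.0, 1.0]] 423.89296219670814
scene [[0.59, -0.497, 0.637, 0.083], [-0.808, -0.368, 0.461, -0.421], [0.005, -0.786, -0.618, 0.629], [0.0, 0.0, 0.0, 1.0]] 371.87297526951005
```

View pics/top0.png

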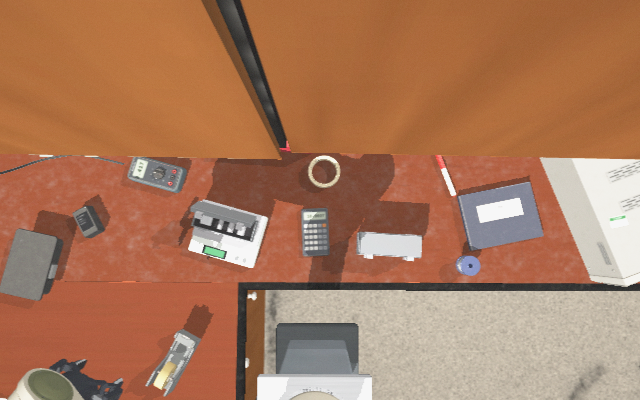

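View pics/scene0.png

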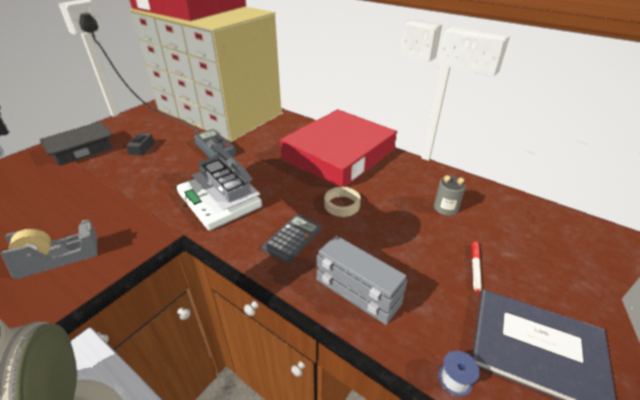

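Top view: open case on the scale at about (230,230), with the lid on its far side. The calculator is at (315,232), the roll at (324,171) and the stack at (390,245). Next I'll measure from the depth.

```bash
python3 - <<'E'
from h import *
for n in("top","scene"):
    w=np.load(f"{n}0.npy"); im=cv2.imread(f"pics/{n}0.png")
    x,y,z=w[...,0],w[...,1],w[...,2]
    def rect(m,l):
        p=w[m][:,:2].astype(np.float32)
        if len(p)<20: print(n,l,len(p));return
        print(n,l,len(p),cv2.minAreaRect(p*1000),"z med",np.median(z[m]).round(4), "z rng",np.percentile(z[m],[2,98]).round(3))
    st=(abs(y+.2)<.13)&(x>.2)&(x<.55)
    rect(st&(z>.076)&(z<.1),"stacktop")
    sc=(y>.05)&(y<.36)&(x>.2)&(x<.6)
    for a,b in((.03,.06),(.06,.075),(.075,.09),(.09,.11),(.11,.13),(.13,.15),(.15,.2)): rect(sc&(z>a)&(z<b),f"scale {a}-{b}")
    if n=="top":
        c=z>.25; print("cupboard", np.nanmin(x[c&(x>.4)]),np.nanmedian(z[c&(x>.4)]), np.nanmin(z[c&(x>.4)]))
        print("cupboard row150",w[150,200:400:40].round(3).tolist())
    rect((abs(y+.02)<.12)&(z>.006)&(z<.018)&(x>.25)&(x<.5),"calc")
    rect((abs(y+.02)<.12)&(z>.018)&(z<.03)&(x>.45),"roll")
t=cv2.imread("pics/top0.png")[185:280,170:290]; s=cv2.imread("pics/scene0.png")[140:235,165:285]
cv2.imwrite("pics/c0.png",np.hstack([cv2.resize(t,(400,316),interpolation=2),cv2.resize(s,(400,316),interpolation=2)]))
E
```

```text
top stacktop 1358 ((512.955322265625, -203.76466369628906), (166.10079956054688, 69.319580078125), 86.98018646240234) z med 0.087 z rng [0.079 0.091]
top scale 0.03-0.06 1335 ((411.4171142578125, 282.1772155761719), (185.8753662109375, 431.82568359375), 74.3239517211914) z med 0.0446 z rng [0.03  0.058]
top scale 0.06-0.075 764 ((413.5367431640625, 258.5916442871094), (174.8006591796875, 355.7743835449219), 84.8023452758789) z med 0.0672 z rng [0.061 0.075]
top scale 0.075-0.09 125 ((578.1583862304688, 243.83786010742188), (169.8368682861328, 73.13182067871094), 75.41749572753906) z med 0.0763 z rng [0.075 0.089]
top scale 0.09-0.11 69 ((593.446044921875, 185.372802734375), (61.85502243041992, 17.85943031311035), 66.00678253173828) z med 0.1027 z rng [0.091 0.11 ]
top scale 0.11-0.13 199 ((585.0929565429688, 235.84078979492188), (152.65469360351562, 35.049232482910156), 75.30907440185547) z med 0.1265 z rng [0.111 0.13 ]
top scale 0.13-0.15 266 ((579.7958374023438, 234.26414489746094), (144.24790954589844, 28.34644317626953), 74.70706939697266) z med 0.1334 z rng [0.13  0.142]
top sc
[... 1242 characters left out ...]
67), 70.24768829345703) z med 0.0992 z rng [0.09 0.11]
scene scale 0.11-0.13 103 ((577.1962280273438, 231.25210571289062), (144.38449096679688, 20.770761489868164), 81.84248352050781) z med 0.1281 z rng [0.113 0.13 ]
scene scale 0.13-0.15 189 ((575.4136352539062, 234.3290252685547), (147.47930908203125, 27.031787872314453), 74.93402862548828) z med 0.1331 z rng [0.13  0.141]
scene scale 0.15-0.2 0
scene calc 259 ((490.3839416503906, -53.06158447265625), (19.83818244934082, 171.710205078125), 0.3090157210826874) z med 0.0112 z rng [0.006 0.015]
scene roll 745 ((781.1690673828125, -20.33599853515625), (603.1038818359375, 237.3496856689453), 0.09202281385660172) z med 0.0237 z rng [0.018 0.03 ]
```

View pics/c0.png

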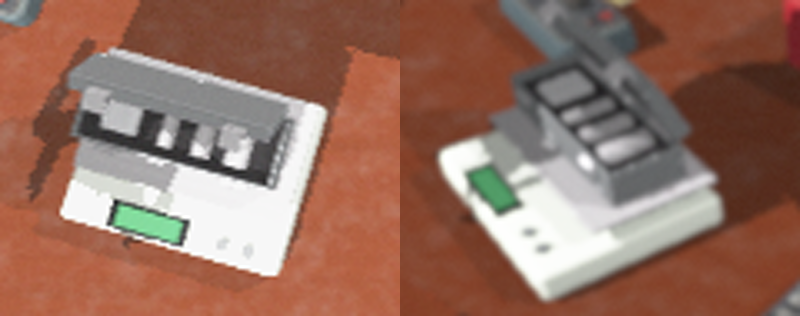

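The crops show the lid raised and leaning, the catch side facing the robot, and the case turned about -15°. I need the profile in the case frame.

```bash
python3 - <<'E'
from h import *
for n in("top","scene"):
    w=np.load(f"{n}0.npy"); x,y,z=w[...,0],w[...,1],w[...,2]
    sc=(y>.1)&(y<.36)&(x>.35)&(x<.65)
    for lo,nm in((.112,"lid"),(.07,"all")):
        p=w[sc&(z>lo)]; 
    a=np.radians(-15); ex=np.array([np.cos(a),np.sin(a)]); ey=np.array([-ex[1],ex[0]])
    p=w[sc&(z>.02)]; o=np.array([.56,.235])
    X=(p[:,:2]-o)@ex; Y=(p[:,:2]-o)@ey; Z=p[:,2]
    print(n); 
    for Ym in(-.05,0,.05):
        m=abs(Y-Ym)<.012; q=np.c_[X,Z][m]; q=q[np.argsort(q[:,0])]
        print(Ym,[tuple((b*1000).round().astype(int)) for b in (np.median(q[(q[:,0]>=k)&(q[:,0]<k+.006)],0) for k in np.arange(-.09,.1,.006)) if b[0]==b[0]])
    m=Z>.115; q=p[m][:,:2].astype(np.float32); print("lid Y",Y[m].min(),Y[m].max())
    m=(Z>.06)&(Z<.1)&(abs(X)<.05); print("body Y",np.percentile(Y[m],[0,1,99,100]),"X",np.percentile(X[m],[0,1]))
    # scale rect: white bits
    # stack edges
    m=(abs(y+.2)<.13)&(x>.2)&(x<.6)&(z>.084)&(z<.1); q=w[m][:,:2].astype(np.float32)
    print("stack",cv2.minAreaRect(q*1000), q.min(0),q.max(0))
E
```

```text
top
-0.05 [(np.int64(-87), np.int64(26)), (np.int64(-81), np.int64(30)), (np.int64(-75), np.int64(30)), (np.int64(-69), np.int64(29)), (np.int64(-63), np.int64(29)), (np.int64(-57), np.int64(29)), (np.int64(-51), np.int64(29)), (np.int64(-45), np.int64(33)), (np.int64(-39), np.int64(46)), (np.int64(-33), np.int64(45)), (np.int64(-27), np.int64(47)), (np.int64(-21), np.int64(73)), (np.int64(-15), np.int64(67)), (np.int64(-9), np.int64(67)), (np.int64(-3), np.int64(67)), (np.int64(3), np.int64(69)), (np.int64(9), np.int64(74)), (np.int64(15), np.int64(72)), (np.int64(21), np.int64(131)), (np.int64(27), np.int64(131)), (np.int64(33), np.int64(128)), (np.int64(39), np.int64(114)), (np.int64(45), np.int64(102)), (np.int64(50), np.int64(88)), (np.int64(57), np.int64(44)), (np.int64(66), np.int64(834)), (np.int64(69), np.int64(923)), (np.int64(72), np.int64(975))]
0 [(np.int64(-86), np.int64(29)), (np.int64(-81), np.int64(30)), (np.int64(-75), np.int64(31)), (np.int64(-69), np.int64(31)), (np.int64(-64), np.int64(30)), (np.int64(-58), np.int64(29)), (np.int64(-51), np.int64(29)), (np.int64(
[... 3298 characters left out ...]
64(29)), (np.int64(-51), np.int64(30)), (np.int64(-45), np.int64(31)), (np.int64(-40), np.int64(45)), (np.int64(-33), np.int64(46)), (np.int64(-27), np.int64(46)), (np.int64(-21), np.int64(60)), (np.int64(-14), np.int64(66)), (np.int64(-9), np.int64(67)), (np.int64(-3), np.int64(70)), (np.int64(3), np.int64(72)), (np.int64(9), np.int64(71)), (np.int64(16), np.int64(72)), (np.int64(21), np.int64(128)), (np.int64(26), np.int64(71)), (np.int64(32), np.int64(66)), (np.int64(38), np.int64(74))]
lid Y -0.07128728243972306 0.0957348977799831
body Y [-0.07460578 -0.07313856  0.09703455  0.10043933] X [-0.02683718 -0.02411218]
stack ((514.2954711914062, -205.79945373535156), (164.029052734375, 57.982322692871094), 87.05970764160156) [ 0.4819147 -0.288586 ] [ 0.54660296 -0.12292849]
  return _methods._mean(a, axis=axis, dtype=dtype,
  ret = um.true_divide(
```

```bash
python3 - <<'E'
from h import *
w=np.load("scene0.npy"); p=w[np.isfinite(w).all(-1)]
m=(p[:,0]>.60)&(p[:,0]<.8)&(p[:,1]>.05)&(p[:,1]<.4)&(p[:,2]>.02)
q=p[m]
for a in np.arange(.05,.4,.05):
    k=q[(q[:,1]>=a)&(q[:,1]<a+.05)]
    print(round(a,2),len(k),k.min(0).round(3) if len(k) else "",k.max(0).round(3) if len(k) else "")
E
```

```text
0.05 250 [0.782 0.05  0.02 ] [0.8   0.1   0.071]
0.1 232 [0.785 0.1   0.02 ] [0.8   0.15  0.071]
0.15 203 [0.601 0.15  0.02 ] [0.8   0.2   0.071]
0.2 173 [0.601 0.2   0.02 ] [0.8   0.249 0.083]
0.25 78 [0.6   0.252 0.064] [0.618 0.3   0.134]
0.3 90 [0.6   0.3   0.063] [0.623 0.325 0.135]
0.35 84 [0.664 0.375 0.021] [0.734 0.4   0.037]
```

>>> {"api": "carry_out", "payload": {"motion": [[[15.9,-9.7,0.0],-1.38],[[15.9,-9.7,0.0],-1.38],[[15.9,-9.7,0.0],-1.38],[[15.9,-9.7,0.0],-1.38],[[15.9,-9.7,0.0],-1.38],[[15.9,-9.7,0.0],-1.38],[[15.9,-9.7,0.0],-1.38],[[15.9,-9.7,0.0],-1.38],[[15.9,-9.7,0.0],-1.38],[[15.9,-9.7,0.0],-1.38],[[15.9,-9.7,0.0],-1.38],[[15.9,-9.7,0.0],-1.38]], "hand": 0, "squeeze": 40}}

```text
time: 1.3
eef_pos: [0.6261, 0.2302, 0.2308]
orientation: [-2.49, -1.914, 0.001]
force: [-0.4, 0.3, 0.2]
width: 0.004
```

```bash
python3 - <<'E'
from h import *
s=snap("wrist"); cv2.imwrite("pics/w1.png",s["img"]); w=cloud(s); np.save("w1.npy",w)
a=np.radians(-15); ex=np.array([np.cos(a),np.sin(a)]); ey=np.array([-ex[1],ex[0]]); o=np.array([.571,.2445])
p=w[np.isfinite(w).all(-1)]; X=(p[:,:2]-o)@ex; Y=(p[:,:2]-o)@ey; Z=p[:,2]
for Ym in(-.04,0,.04):
    m=(abs(Y-Ym)<.005)&(abs(X)<.09); q=np.c_[X,Z][m]
    print(Ym,[tuple((b*1000).round().astype(int).tolist()) for b in (np.median(q[(q[:,0]>=k)&(q[:,0]<k+.005)],0) for k in np.arange(-.09,.09,.005) if ((q[:,0]>=k)&(q[:,0]<k+.005)).any())])
E
```

```text
-0.04 [(-87, 30), (-83, 30), (-78, 30), (-72, 30), (-67, 30), (-62, 30), (-59, 30), (-52, 47), (-47, 47), (-42, 47), (-39, 47), (-31, 74), (-26, 74), (-22, 67), (-17, 73), (-12, 74), (-8, 74), (-3, 77), (2, 139), (9, 139), (12, 132), (18, 133), (23, 130), (27, 120), (32, 108), (38, 97), (42, 83), (48, 47), (52, 0), (58, 0), (62, 0), (67, 0), (72, 0), (78, 0), (82, 0), (88, 0)]
0 [(-88, 33), (-83, 32), (-78, 32), (-72, 31), (-68, 30), (-63, 30), (-59, 30), (-51, 47), (-47, 47), (-42, 47), (-38, 47), (-26, 75), (-22, 67), (-18, 67), (-13, 67), (-8, 67), (-4, 67), (9, 129), (13, 131), (18, 306), (22, 302), (28, 286), (32, 287), (36, 100), (42, 85), (48, 47), (54, 278), (58, 269), (61, 279), (68, 0), (73, 0), (79, 287), (82, 288), (86, 286)]
0.04 [(-87, 33), (-83, 32), (-78, 32), (-72, 32), (-67, 30), (-63, 30), (-59, 30), (-51, 47), (-48, 47), (-43, 47), (-38, 47), (-26, 75), (-23, 67), (-18, 67), (-13, 68), (-8, 70), (-4, 71), (9, 129), (13, 131), (18, 133), (23, 131), (27, 120), (33, 109), (38, 97), (42, 86), (47, 47), (52, 22), (58, 0), (63, 0), (68, 0), (72, 0), (77, 0), (83, 0), (87, 0)]
```

View pics/w1.png

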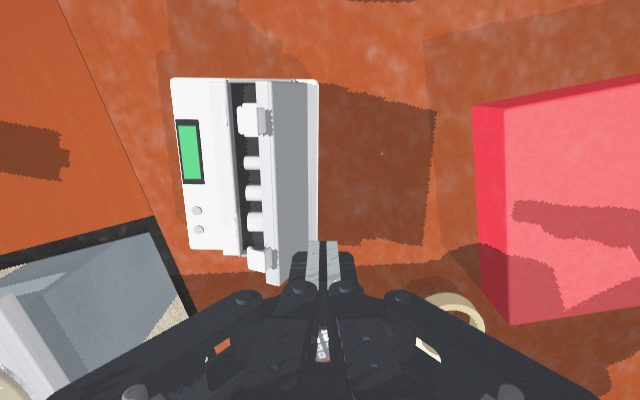

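Lid tip at X=+21 mm, z=0.133, which gives about 1.16 rad. That agrees with the case centre I found. The fingers are clear behind the lid, so I'll go down and push forward.

>>> {"api": "carry_out", "payload": {"motion": [[[0,0,-2.0],0],[[0,0,-4.0],0],[[0,0,-4.5],0],[[-0.4,0.11,-4.5],0],[[-0.8,0.21,-4.5],0],[[-1.0,0.27,-4.5],0],[[-1.2,0.32,-4.5],0],[[-1.4,0.37,-4.5],0]]}}

```text
time: 2.15
eef_pos: [0.5917, 0.2394, 0.1198]
orientation: [2.491, 1.914, 0.002]
force: [1.0, -0.4, -0.1]
width: 0.001
```

```bash
cat >> h.py <<'E'
def prof(s,o=(.571,.2445),yaw=-15,Ys=(-.04,.04),z0=.0,rng=.07):
    a=np.radians(yaw); ex=np.array([np.cos(a),np.sin(a)]); ey=np.array([-ex[1],ex[0]]); w=cloud(s)
    p=w[np.isfinite(w).all(-1)]; X=(p[:,:2]-o)@ex; Y=(p[:,:2]-o)@ey; Z=p[:,2]
    for Ym in Ys:
        m=(abs(Y-Ym)<.005)&(abs(X)<rng)&(Z>z0); q=np.c_[X,Z][m]
        print(Ym,[tuple((b*1000).round().astype(int).tolist()) for b in (np.median(q[(q[:,0]>=k)&(q[:,0]<k+.005)],0) for k in np.arange(-rng,rng,.005) if ((q[:,0]>=k)&(q[:,0]<k+.005)).any())])
E
python3 - <<'E'
from h import *
print(r.state()["force"]); prof(snap("wrist"))
E
```

```text
[ 1.02483635 -0.41849688 -0.08362575]
-0.04 [(-68, 30), (-62, 30), (-60, 30), (-52, 47), (-47, 47), (-42, 47), (-38, 47), (-32, 74), (-26, 75), (-23, 67), (-17, 71), (-14, 74), (47, 47), (50, 44), (58, 1), (63, 0), (68, 0)]
0.04 [(-68, 30), (-62, 30), (-59, 30), (-51, 47), (-48, 47), (-43, 47), (-40, 47), (-26, 76), (-23, 67), (-17, 67), (-14, 67), (-2, 123), (3, 127), (8, 129), (12, 123), (18, 116), (23, 110), (27, 104), (32, 98), (37, 91), (41, 88), (48, 47), (50, 46), (59, 0), (63, 1), (67, 0)]
```

>>> {"api": "carry_out", "payload": {"motion": [[[-0.2,0.05,-0.16],0],[[-0.39,0.1,-0.32],0],[[-0.7,0.19,-0.32],0],[[-1.0,0.27,-0.32],0],[[-1.2,0.32,-0.32],0],[[-1.43,0.38,-0.32],0]]}}

```text
time: 2.8
eef_pos: [0.5554, 0.2488, 0.1109]
orientation: [-2.491, -1.914, -0.0]
force: [0.7, 0.3, 0.1]
width: 0.004
```

```bash
python3 - <<'E'
from h import *
print(r.state()["force"]); prof(snap("wrist"))
E
```

```text
[0.70374259 0.3000039  0.14310332]
-0.04 [(-67, 30), (-62, 30), (-58, 30), (-52, 47), (-47, 47), (-42, 47), (-39, 47), (-16, 110), (-14, 110), (49, 47), (65, 0), (68, 1)]
0.04 [(-68, 30), (-62, 30), (-58, 30), (-52, 47), (-47, 47), (-43, 47), (-38, 47), (-33, 47), (-27, 77), (-23, 67), (-17, 108), (-12, 109), (-7, 107), (-3, 105), (3, 103), (7, 101), (13, 99), (18, 97), (22, 96), (27, 93), (32, 91), (35, 89), (49, 47), (50, 46), (67, 0)]
```

>>> {"api": "carry_out", "payload": {"motion": [[[0,0,-0.1],0],[[0,0,-0.2],0],[[0,0,-0.3],0],[[0,0,-0.4],0],[[0,0,-0.5],0],[[0,0,-0.56],0],[[0,0,-0.56],0]]}}

```text
time: 3.55
eef_pos: [0.5559, 0.2485, 0.0965]
orientation: [-2.492, -1.913, 0.001]
force: [-1.1, 0.3, 0.0]
width: 0.003
```

>>> {"api": "carry_out", "payload": {"motion": [[[0,0,-0.06],0],[[0,0,-0.12],0],[[0,0,-0.16],0],[[0,0,-0.16],0]]}}

```text
time: 3.95
eef_pos: [0.5561, 0.2486, 0.0934]
orientation: [2.491, 1.913, 0.001]
force: [-1.8, -1.4, 6.4]
width: -0.0
```

>>> {"api": "carry_out", "payload": {"motion": [[[0,0,-0.05],0],[[0,0,-0.1],0],[[0,0,-0.1],0]]}}

```text
time: 4.25
eef_pos: [0.5562, 0.2487, 0.0914]
orientation: [2.491, 1.913, 0.001]
force: [-4.2, -2.1, 9.6]
width: 0.003
```

>>> {"api": "carry_out", "payload": {"motion": [[[0,0,-0.05],0],[[0,0,-0.08],0],[[0,0,-0.08],0]]}}

```text
time: 4.55
eef_pos: [0.5561, 0.2487, 0.0899]
orientation: [2.491, 1.913, 0.002]
force: [-5.7, -2.0, 14.2]
width: 0.001
```

>>> {"api": "carry_out", "payload": {"motion": [[[0,0,-0.04],0],[[0,0,-0.06],0],[[0,0,-0.06],0]]}}

```text
time: 4.85
eef_pos: [0.5562, 0.2487, 0.0888]
orientation: [2.491, 1.913, 0.002]
force: [-6.2, -2.8, 16.1]
width: 0.001
```

>>> {"api": "carry_out", "payload": {"motion": [[[0,0,-0.04],0],[[0,0,-0.06],0],[[0,0,-0.06],0]]}}

```text
time: 5.15
eef_pos: [0.5562, 0.2487, 0.0876]
orientation: [2.491, 1.913, 0.002]
force: [-7.6, -2.5, 18.9]
width: -0.002
```

>>> {"api": "carry_out", "payload": {"motion": [[[0,0,-0.03],0],[[0,0,-0.05],0],[[0,0,-0.05],0]]}}

```text
time: 5.45
eef_pos: [0.5562, 0.2487, 0.0867]
orientation: [2.491, 1.913, 0.002]
force: [-9.4, -2.2, 21.9]
width: 0.0
```

>>> {"api": "carry_out", "payload": {"motion": [[[0,0,-0.03],0],[[0,0,-0.05],0],[[0,0,-0.05],0]]}}

```text
time: 5.75
eef_pos: [0.5555, 0.249, 0.0846]
orientation: [-2.491, -1.914, -0.0]
force: [-8.9, 0.1, 15.4]
width: 0.001
```

```bash
python3 - <<'E'
from h import *
print(r.state()["force"]); s=snap("wrist"); prof(s,Ys=(-.04,-.02,.03,.04,.07)); cv2.imwrite("pics/w2.png",s["img"])
E
```

```text
[-8.93265937  0.1015311  15.39850711]
-0.04 [(-68, 30), (-62, 30), (-58, 30), (-52, 41), (-47, 41), (-43, 41), (-39, 41), (-17, 85), (-15, 85), (44, 41), (47, 41), (64, 1), (67, 0)]
-0.02 [(-68, 30), (-62, 30), (-58, 30), (-52, 41), (-48, 41), (-43, 41), (-38, 41), (-34, 41), (5, 85), (8, 85), (13, 85), (17, 85), (22, 85), (28, 85), (45, 41), (47, 41), (64, 0), (67, 1)]
0.03 [(-67, 30), (-63, 30), (-58, 30), (-52, 41), (-48, 41), (-42, 41), (-37, 41), (-33, 41), (-27, 71), (-22, 85), (-17, 85), (-12, 85), (-7, 85), (-3, 85), (3, 85), (7, 85), (12, 85), (17, 85), (22, 85), (27, 85), (30, 83), (44, 41), (47, 41), (50, 40), (65, 1), (67, 1)]
0.04 [(-67, 30), (-62, 30), (-57, 30), (-51, 41), (-47, 41), (-43, 41), (-37, 41), (-33, 41), (-27, 71), (-22, 85), (-17, 85), (-12, 85), (-8, 85), (-3, 85), (2, 85), (8, 85), (12, 85), (17, 85), (23, 85), (27, 85), (30, 84), (45, 41), (47, 41), (50, 40), (65, 1), (67, 1)]
0.07 [(-68, 30), (-62, 30), (-58, 30), (-51, 41), (-48, 41), (-43, 41), (-37, 41), (-33, 42), (-27, 78), (-22, 85), (-17, 85), (-12, 85), (-8, 85), (-3, 85), (3, 85), (7, 85), (12, 85), (17, 85), (22, 85), (27, 85), (30, 84), (45, 41), (47, 41), (50, 40), (68, 1)]
```

The force dropped from 22 to 15 N. The lid is flat, 44 mm above the pan, so it has snapped shut. I'll rise, open the hand and measure the case.

>>> {"api": "carry_out", "payload": {"motion": [[[0,0,0.5],0],[[0,0,2.0],0],[[0,0,4.0],0],[[0,0,5.8],0],[[0,0,5.8],0],[[0,0,5.8],0],[[0,0,5.8],0]], "hand": 85}}

```text
time: 6.5
eef_pos: [0.5555, 0.2484, 0.2264]
orientation: [-2.491, -1.913, 0.003]
force: [0.2, -0.0, 0.6]
width: 0.998
```

```bash
cat >> h.py <<'E'
def top(w,c,z0,z1,rad=.12):
    m=(w[...,2]>z0)&(w[...,2]<z1)&(np.hypot(w[...,0]-c[0],w[...,1]-c[1])<rad)
    n,l,st,_=cv2.connectedComponentsWithStats(m.astype(np.uint8)); k=1+np.argmax(st[1:,4]); m=l==k
    q=w[m]; return cv2.minAreaRect((q[:,:2]*1000).astype(np.float32)), np.median(q[:,2]), m
E
python3 - <<'E'
from h import *
print(r.state()["eef_pos"],r.state()["orientation"])
for n in("wrist","scene","top"):
    s=snap(n); w=cloud(s)
    m=top(w,(.571,.2445),.086,.1); print(n,m[:2], np.array(s["extrinsics"])[:3,3].round(3)); cv2.imwrite(f"pics/{n}3.png",s["img"])
    if n=="wrist": prof(s,Ys=(-.04,.04),rng=.06)
E
```

```text
[0.55553313 0.24840215 0.22636718] [-2.49096149 -1.91276413  0.00343483]
wrist (((574.115478515625, 247.507568359375), (163.46356201171875, 56.08821105957031), 74.77261352539062), np.float64(0.09077523725169415)) [0.576 0.324 0.369]
-0.04 [(-58, 30), (-52, 47), (-47, 47), (-42, 47), (-37, 47), (-33, 64), (-27, 77), (-22, 91), (-18, 91), (-13, 91), (-8, 91), (-3, 91), (3, 91), (8, 91), (13, 91), (17, 91), (23, 91), (27, 91), (33, 78), (39, 47), (42, 47), (47, 47), (60, 0)]
0.04 [(-58, 30), (-51, 47), (-47, 47), (-42, 47), (-37, 47), (-33, 47), (-27, 77), (-22, 91), (-17, 91), (-13, 91), (-7, 91), (-2, 91), (2, 91), (8, 91), (12, 91), (18, 91), (23, 91), (27, 91), (33, 77), (39, 47), (43, 47), (47, 47), (50, 46)]
scene (((572.1382446289062, 245.3616485595703), (168.55807495117188, 56.4974365234375), 75.08204650878906), np.float64(0.08980623186439218)) [ 0.083 -0.421  0.629]
top (((569.3551635742188, 223.1313018798828), (120.47892761230469, 55.742488861083984), 74.68038940429688), np.float64(0.08994351372987675)) [ 0.514 -0.021  1.227]
```

View pics/wrist3.png

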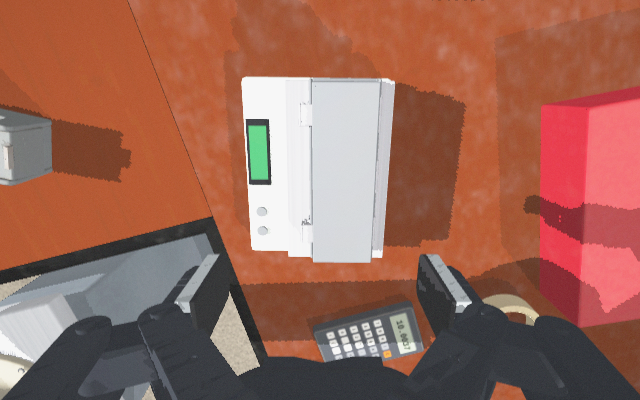

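The picture shows the case shut, with the lid rectangle spanning about (310,80)-(380,262). Its top measures 163.5 x 56 mm at z=0.091, centred on (0.574, 0.247), yaw -15.1°. Next is the grasp.

>>> {"api": "carry_out", "payload": {"motion": [[[0.72,-0.05,0],-0.003],[[0.72,-0.05,-1.5],-0.003],[[0.72,-0.05,-3.0],-0.003],[[0.72,-0.05,-4.5],-0.003],[[0.72,-0.05,-5.5],-0.003],[[0.72,-0.05,-6.3],-0.003],[[0.72,-0.05,-6.9],-0.003],[[0.72,-0.05,-7.25],-0.003],[[0.72,-0.05,-7.25],-0.003]]}}

```text
time: 7.55
eef_pos: [0.5736, 0.2472, 0.0456]
orientation: [-2.494, -1.909, 0.002]
force: [-0.5, 0.1, 0.4]
width: 0.995
```

>>> {"api": "carry_out", "payload": {"motion": [[[0,0,0],0],[[0,0,0],0],[[0,0,0],0],[[0,0,0],0],[[0,0,0],0],[[0,0,0],0]], "hand": 50, "squeeze": 50}}

```text
time: 8.15
eef_pos: [0.5744, 0.2475, 0.047]
orientation: [2.494, 1.909, 0.002]
force: [1.9, 0.5, 2.5]
width: 0.716
```

Gripped at 61 mm. Lifting.

>>> {"api": "carry_out", "payload": {"motion": [[[0,0,0.3],0],[[0,0,0.8],0],[[0,0,1.6],0],[[0,0,2.6],0],[[0,0,3.8],0],[[0,0,5.0],0],[[0,0,6.2],0],[[0,0,6.2],0],[[0,0,6.2],0],[[0,0,6.2],0]]}}

```text
time: 9.15
eef_pos: [0.5729, 0.247, 0.199]
orientation: [-2.493, -1.908, 0.007]
force: [-1.3, 0.1, -9.6]
width: 0.716
```

```bash
python3 - <<'E'
from h import *
S=r.state(); print(S["eef_pos"],S["orientation"],S["force"],S["width"])
for n in("wrist","scene"):
    s=snap(n); w=cloud(s); cv2.imwrite(f"pics/{n}4.png",s["img"])
    c=S["eef_pos"]
    for a,b in((.19,.225),):
        m=(w[...,2]>a)&(w[...,2]<b)&(np.hypot(w[...,0]-c[0],w[...,1]-c[1])<.13); print(n,np.histogram(w[...,2][m],8))
E
```

```text
[0.57293212 0.24703221 0.19897673] [-2.49299091 -1.90844408  0.00673699] [-1.25813377  0.07047625 -9.62664986] 0.7162306175581266
wrist (array([  6,  28,  68,  79,  87, 110, 143, 191]), array([0.20796649, 0.21009489, 0.2122233 , 0.2143517 , 0.2164801 ,
       0.21860851, 0.22073691, 0.22286531, 0.22499372]))
scene (array([54, 62, 61, 45, 66, 73, 65, 70]), array([0.19697088, 0.2004679 , 0.20396493, 0.20746195, 0.21095898,
       0.214456  , 0.21795303, 0.22145005, 0.22494707]))
```

View pics/wrist4.png

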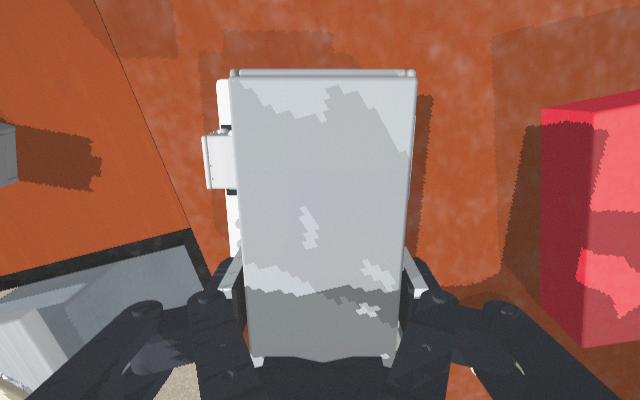

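Held near mid-length. Next I'll check that it is level and how it sits in the hand.

```bash
cat >> h.py <<'E'
def held(s,c,za,zb):
    w=cloud(s); m=(w[...,2]>za)&(w[...,2]<zb)&(np.hypot(w[...,0]-c[0],w[...,1]-c[1])<.105)
    m=cv2.morphologyEx(m.astype(np.uint8),cv2.MORPH_OPEN,np.ones((9,9)))
    n,l,st,_=cv2.connectedComponentsWithStats(m); k=1+np.argmax(st[1:,4]); q=w[l==k]
    for _ in range(8):
        A=np.c_[q[:,:2]-c[:2],np.ones(len(q))]; f=np.linalg.lstsq(A,q[:,2],rcond=None)[0]; e=abs(A@f-q[:,2]); q=q[e<max(.0015,2*e.std())]
    return f,cv2.minAreaRect((q[:,:2]*1000).astype(np.float32)),len(q)
E
python3 - <<'E'
from h import *
S=r.state(); c=S["eef_pos"]; print(c,S["force"])
s=snap("wrist")
f,rc,n=held(s,c,.215,.27); print(f,rc,n)
a=np.radians(-15.1); ex=np.array([np.cos(a),np.sin(a)]); ey=np.array([-ex[1],ex[0]])
print("tilt along X,Y (deg)",np.degrees([f[:2]@ex,f[:2]@ey])); print("off", (np.array(rc[0])/1000-c[:2])@np.c_[ex,ey])
E
```

```text
[0.57325319 0.24714194 0.19948464] [ 1.3017056   0.94840953 -8.35691692]
[-0.00347776 -0.00131894  0.24206645] ((583.0810546875, 276.9180603027344), (104.0601806640625, 75.64275360107422), 71.50383758544922) 46837
tilt along X,Y (deg) [-0.17269466 -0.1248687 ]
off [0.00173172 0.03130824]
```

The case is level to 0.2° and has not slipped. I'll carry it to beside and behind the stack so the wrist camera can see the stack.

>>> {"api": "carry_out", "payload": {"motion": [[[0.1,-0.7,0.2],0.01],[[0.4,-2.0,0.4],0.04],[[0.7,-3.7,0.4],0.06],[[1.0,-5.5,0.4],0.08],[[1.3,-7.3,0.4],0.1],[[1.6,-9.1,0.4],0.12],[[1.9,-10.9,0.4],0.14],[[2.2,-12.7,0.4],0.16],[[2.5,-14.5,0.4],0.18],[[2.7,-16.1,0.4],0.2],[[2.85,-17.4,0.4],0.215],[[2.9,-18.1,0.4],0.215]]}}

```text
time: 10.5
eef_pos: [0.646, -0.2081, 0.2101]
orientation: [-2.276, -2.163, 0.002]
force: [-0.5, 0.5, -8.0]
width: 0.72
```

>>> {"api": "carry_out", "payload": {"motion": [[[0,0,0],0],[[0,0,0],0],[[0,0,0],0]]}}

```text
time: 10.8
eef_pos: [0.6466, -0.2038, 0.2114]
orientation: [-2.273, -2.167, -0.0]
force: [0.5, 1.3, -7.3]
width: 0.716
```

```bash
python3 - <<'E'
from h import *
S=r.state(); c=S["eef_pos"]; o=S["orientation"]; print(c,o,"tooly",2*np.degrees(np.arctan(o[1]/o[0]))-90,S["force"],S["width"])
for n in ("wrist","scene"):
    s=snap(n); w=cloud(s); cv2.imwrite(f"pics/{n}5.png",s["img"])
    t=top(w,(.514,-.206),.084,.095); print(n,t[:2],t[2].sum())
    if n=="wrist": m=t[2]; i=s["img"].copy(); i[m]=i[m]//2+np.uint8([0,120,0]); cv2.imwrite("pics/m5.png",i); np.save("w5.npy",w)
E
```

```text
[ 0.64656431 -0.20381979  0.21140306] [-2.27327988e+00 -2.16734922e+00 -2.18310765e-04] tooly -2.7330491270310375 [ 0.45261544  1.27037496 -7.26125142] 0.7161152611704478
wrist (((516.7550048828125, -203.3909454345703), (163.571044921875, 57.1048698425293), 86.8247299194336), np.float64(0.08801640408872541)) 12299
scene (((514.4762573242188, -205.717529296875), (164.06871032714844, 57.70826721191406), 86.72146606445312), np.float64(0.08711635705334397)) 2001
```

View pics/m5.png

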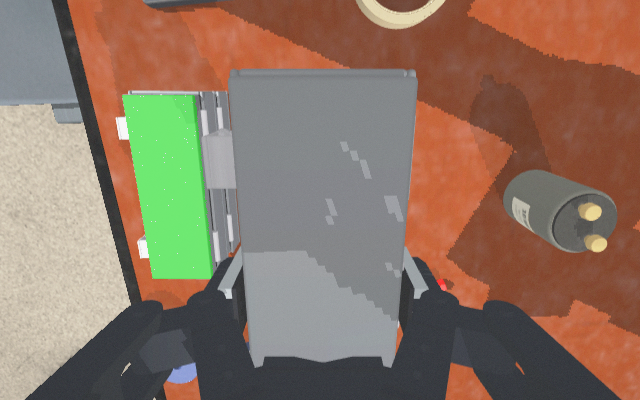

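```bash
python3 - <<'E'
from h import *
w=np.load("w5.npy"); c=np.array([.64656,-.20382,.2114]); a=np.radians(-2.73)
ex=np.array([np.cos(a),np.sin(a)]); ey=np.array([-ex[1],ex[0]])
p=w[np.isfinite(w).all(-1)]; p=p[p[:,2]>.2]
X=(p[:,:2]-c[:2])@ex*1000; Y=(p[:,:2]-c[:2])@ey*1000; Z=p[:,2]
k=(abs(X)<20)&(Y>20)&(Y<75)&(Z>.24)&(Z<.27); f=np.linalg.lstsq(np.c_[X,Y,X*0+1][k],Z[k],rcond=None)[0]; print("plane",f)
e=abs(np.c_[X,Y,X*0+1]@f-Z)
print("Yend",[np.percentile(Y[(e<.0015)&(abs(X-x)<3)],99.8).round(1) for x in(-20,0,20)])
for y in range(20,80,10):
    q=X[(e<.0012)&(abs(Y-y)<2)&(abs(X)<40)]; print(y,q.min().round(1),q.max().round(1))
E
```

```text
plane [-3.94328893e-07  8.10657007e-07  2.53947954e-01]
Yend [np.float64(81.9), np.float64(81.9), np.float64(81.9)]
20 -27.9 27.6
30 -27.8 27.7
40 -27.8 27.7
50 -27.9 27.7
60 -27.8 27.7
70 -27.9 27.6
```

The held case is centred on the TCP to 0.1 mm, level, and its underside is 1.5 mm below the TCP. Moving over the stack.

>>> {"api": "carry_out", "payload": {"motion": [[[-0.5,0,0],-0.007],[[-1.5,0,0],-0.007],[[-2.7,0,0],-0.007],[[-3.9,0.01,-0.2],-0.007],[[-4.8,0.01,-0.8],-0.007],[[-5.2,0.01,-1.8],-0.007],[[-5.2,0.01,-2.8],-0.007],[[-5.2,0.01,-3.5],-0.007],[[-5.2,0.01,-3.9],-0.007],[[-5.2,0.01,-4.2],-0.007],[[-5.2,0.01,-4.2],-0.007],[[-5.2,0.01,-4.2],-0.007]]}}

```text
time: 12.1
eef_pos: [0.5169, -0.205, 0.1073]
orientation: [2.282, 2.158, 0.0]
force: [0.0, -0.9, -7.9]
width: 0.715
```

```bash
python3 - <<'E'
from h import *
S=r.state(); o=S["orientation"]; print(S["eef_pos"],2*np.degrees(np.arctan(o[1]/o[0]))-90,S["force"])
s=snap("scene"); w=cloud(s); c=S["eef_pos"]; 
for l,(a,b) in {"upper":(.14,.16)}.items(): print(top(w,c,a,b)[:2])
cv2.imwrite("pics/s6.png",cv2.resize(s["img"][180:340,260:460],(800,640)))
E
```

```text
[ 0.51690928 -0.20504602  0.10732757] -3.19505789292991 [ 0.02179227 -0.9277852  -7.93248057]
(((510.0975341796875, -248.97317504882812), (102.67606353759766, 87.17555236816406), 6.540839195251465), np.float64(0.1488418024906722))
```

>>> {"api": "carry_out", "payload": {"motion": [[[-0.01,0.06,-0.2],0],[[-0.01,0.06,-0.4],0],[[-0.01,0.06,-0.55],0],[[-0.01,0.06,-0.6],0],[[-0.01,0.06,-0.6],0],[[-0.01,0.06,-0.6],0]]}}

```text
time: 12.75
eef_pos: [0.5163, -0.2035, 0.0916]
orientation: [2.283, 2.158, 0.0]
force: [0.4, 0.2, -7.4]
width: 0.716
```

```bash
python3 - <<'E'
from h import *
for i in range(2):
    S=r.state(); o=S["orientation"]; print(S["eef_pos"],2*np.degrees(np.arctan(o[1]/o[0]))-90,S["force"]); s=snap("wrist" if i else "scene")
    cv2.imwrite(f"pics/s7_{i}.png",s["img"] if i else cv2.resize(s["img"][200:340,290:450],(800,600),interpolation=cv2.INTER_CUBIC))
E
```

```text
[ 0.51628202 -0.20351428  0.091635  ] -3.210945175959438 [ 0.38545584  0.17520459 -7.41185658]
[ 0.51632585 -0.20350967  0.09172666] -3.2074687278012703 [-0.24855302 -0.2608435  -9.14733588]
```

View pics/s7_0.png

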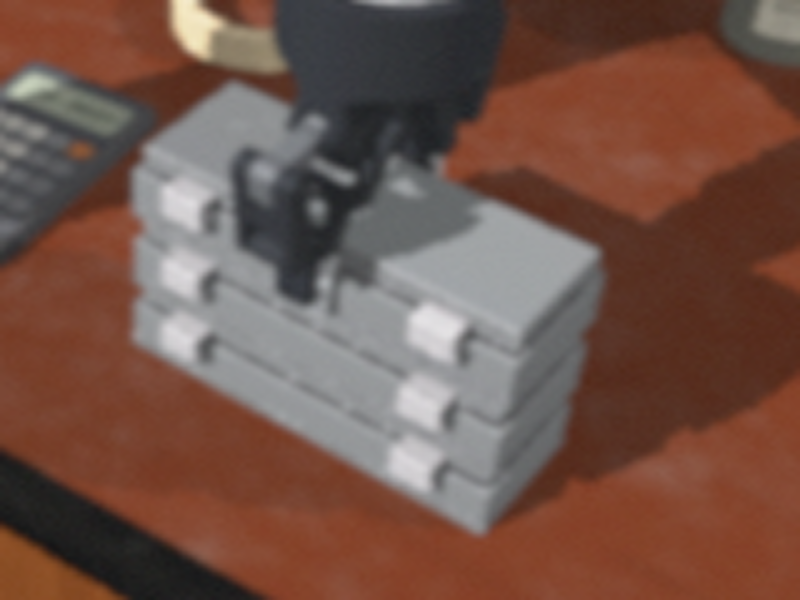

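View pics/s7_1.png

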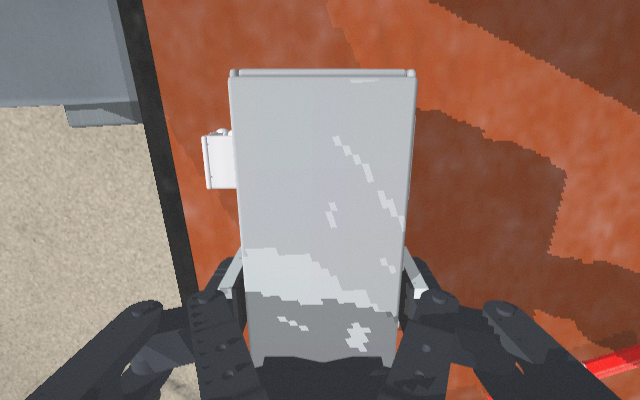

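Three cases in line, with the catch columns at about x=185 and x=435 in the crop. I'll lower it the last 2 mm.

>>> {"api": "carry_out", "payload": {"motion": [[[0,0,-0.04],0],[[0,0,-0.07],0],[[0,0,-0.07],0]]}}

```text
time: 13.15
eef_pos: [0.5161, -0.2034, 0.0897]
orientation: [-2.283, -2.158, 0.0]
force: [-0.6, 0.0, -7.9]
width: 0.713
```

>>> {"api": "carry_out", "payload": {"motion": [[[0,0,-0.02],0],[[0,0,-0.03],0],[[0,0,-0.03],0]]}}

```text
time: 13.45
eef_pos: [0.5163, -0.2035, 0.0894]
orientation: [2.283, 2.158, 0.0]
force: [-2.3, 0.7, -2.4]
width: 0.717
```

>>> {"api": "carry_out", "payload": {"motion": [[[0,0,-0.02],0],[[0,0,-0.02],0]]}}

```text
time: 13.65
eef_pos: [0.5163, -0.2035, 0.0894]
orientation: [2.282, 2.158, 0.0]
force: [-4.0, 2.8, 3.4]
width: 0.717
```

>>> {"api": "carry_out", "payload": {"motion": [[[0,0,0],0],[[0,0,0],0],[[0,0,0],0],[[0,0,0],0],[[0,0,0],0],[[0,0,0.5],0],[[0,0,1.5],0],[[0,0,3.0],0],[[0,0,4.5],0],[[0,0,5.0],0],[[0,0,5.0],0],[[0,0,5.0],0]], "hand": 80}}

```text
time: 14.85
eef_pos: [0.5158, -0.2032, 0.2125]
orientation: [-2.282, -2.157, 0.001]
force: [-0.5, -0.4, -0.6]
width: 0.939
```

```bash
python3 - <<'E'
from h import *
print(r.state())
s=snap("wrist"); w=cloud(s); cv2.imwrite("pics/w8.png",s["img"]); print(top(w,(.516,-.2035),.125,.14)[:2])
c=snap("scene"); wc=cloud(c); print(top(wc,(.516,-.2035),.125,.14)[:2])
a=np.radians(-3.2)
for yy in(-.04,.04): prof(s,(.5165,-.2035),-3.2,(yy,),rng=.05)
E
```

```text
{'time': 14.85, 'joint_positions': array([-5.86576412e-01,  3.92803765e-01,  1.43544442e+00, -8.07108461e-06,
        1.31498285e+00, -5.30568416e-01]), 'joint_vel': array([-2.28074777e-04,  1.65806255e-02,  1.51919718e-02, -3.68067976e-05,
        9.08241486e-04, -6.29142010e-04]), 'joint_torque': array([ 8.43235035e-02, -4.66633809e+01, -2.69991499e+01,  1.29300690e-03,
        3.65866232e-02, -2.85130528e-05]), 'eef_pos': array([ 0.51581619, -0.20317568,  0.21254851]), 'orientation': array([-2.28161061e+00, -2.15727609e+00,  5.90403788e-04]), 'force': array([-0.49925871, -0.41940343, -0.62803811]), 'torque': array([-0.04554363, -0.0283518 ,  0.02060504]), 'width': 0.9389469958377631}
(((510.2878723144531, -203.01402282714844), (163.79452514648438, 67.53304290771484), 86.7363052368164), np.float64(0.1320110868757647))
(((508.888427734375, -205.3543701171875), (164.26759338378906, 69.1064453125), 86.7608642578125), np.float64(0.13100107855294424))
-0.04 [(-48, 0), (-38, 112), (-31, 117), (-27, 132), (-22, 132), (-17, 132), (-13, 132), (-8, 132), (-3, 132), (3, 132), (8, 132), (12, 132), (18, 132), (22, 132), (27, 131), (30, 118), (48, 1)]
0.04 [(-31, 118), (-27, 132), (-22, 132), (-18, 132), (-13, 132), (-7, 132), (-2, 132), (2, 132), (8, 132), (13, 132), (17, 132), (22, 132), (27, 131), (30, 118), (49, 0)]
```

View pics/w8.png

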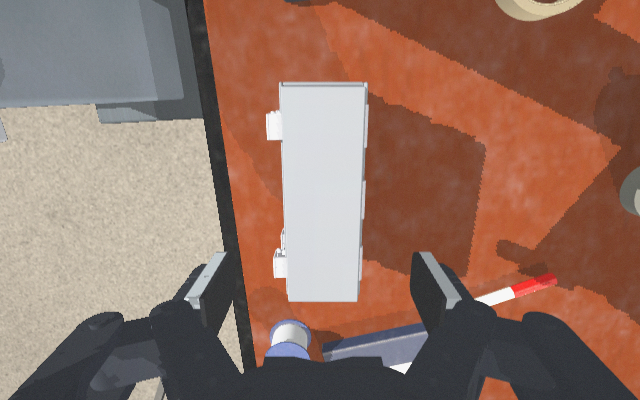

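```bash
python3 - <<'E'
from h import *
w1=cloud(snap("scene")); w0=np.load("scene0.npy"); a=np.radians(-3.2); ex=np.array([np.cos(a),np.sin(a)]); ey=np.array([-ex[1],ex[0]])
for n,w in(("before",w0),("now",w1)):
    p=w[np.isfinite(w).all(-1)]; X=(p[:,:2]-[.5145,-.2056])@ex*1000; Y=(p[:,:2]-[.5145,-.2056])@ey*1000; Z=p[:,2]*1000
    for lo in(5,49,93):
        m=(Z>lo)&(Z<lo+20); f=m&(abs(Y)<30)&(abs(X+31)<8); e=m&(abs(X)<20)&(abs(Y+85)<8)
        if f.sum()>5: print(n,lo,"front",np.median(X[f]).round(1),"end",np.median(Y[e]).round(1),f.sum(),e.sum())
d=cv2.absdiff(cv2.imread("pics/scene0.png"),snap("scene")["img"])
print("calc diff",d[210:262,258:318].mean(),"roll diff",d[185:216,322:362].mean())
E
```

```text
before 5 front -30.1 end -84.6 168 49
before 49 front -30.5 end -84.6 179 62
now 5 front -30.0 end -84.6 162 56
now 49 front -30.6 end -84.7 177 61
now 93 front -31.0 end -84.6 198 67
calc diff 12.05405982905983 roll diff 45.358602150537635
```

```bash
python3 -c "
from plant import r
print(r.hand_in())"
```

```text
the job is handed in; nothing more can be done
None
```

The case is shut and stands squarely on the stack of two. I let go of it and handed the job in at about 15 s of robot time.

- **Closing the lid:** I pushed the lid over from behind and pressed it at mid front edge. It snapped at about 22 N, slightly above the 14–20 N given. The lid then measured flat, 44 mm above the pan. It still measured flat across on the stack, with its top at z = 0.132 m.
- **Placing the case:** the scene camera puts the three front faces at -30.0, -30.6 and -31.0 mm. The ends are within 0.1 mm of each other, and the yaw matches to about 0.3°. The two lower cases moved no more than 0.1 mm from their first measurement.
- **Disagreement:** the wrist and scene cameras differ by about 2 mm in absolute position, which is within the stated calibration. I placed by the wrist camera and checked with the scene camera.
- **Not confirmed:** my image-difference check on the calculator and the roll of tape told me nothing: the patches differed (12 and 45 grey levels), most likely from the arm and its shadow. The planned path kept the arm and case well above both, and no contact force showed in the readings.

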